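# Release the whetstone from its holder

### The job

The whetstone in its holder is to come out for rinsing: press down the thumb pad on top of the sliding jaw to free the ratchet and, keeping the pad down, push the jaw back along its bars, away from the stone, fully home against the end stop; then take the hand away so that the pad springs up again. Use the fingertips only: pick nothing up, and leave the stone lying on its rests and everything else where it stands.

Things in the scene. Friction and masses are not known exactly. Their poses are not given: they have to be found in the camera images.
- holder: Whetstone holder standing fast on rubber feet: two steel rods, a slotted ratchet strip between them; 362 mm long, 72 wide. Origin on the counter under its middle, x along the rods towards the end stop (the way the jaw opens), z up. Along x: fixed jaw -180 to -150 mm (44 high), stone -150 to +30, sliding jaw +30 to +90 when closed, end stop block +163 to +181 (30 high).
- jaw (a joint): Travel of the sliding jaw along the holder's x axis in m: 0 = closed on the stone, 0.072 = fully home against the end stop. The ratchet lets it slide towards the stone but blocks it the other way until the pad is pressed. Aluminium block 60 mm long, 72 wide; front head 11 mm thick, 44 high; behind it the pad, then the thumb ledge. Sliding friction about 2 N.
- release (a joint): How far the thumb pad is pressed down, in m: 0 = up, ratchet engaged; 0.006 = fully down, on its stop. The ratchet is free beyond 0.004. Sprung: 2 N to start it, 5 N fully down; springs up by itself.
- pad_top (a point): Middle of the upper face of the thumb pad, a dark ribbed plate 35 mm along the rods and 62 mm across, level, 42 mm above the counter when up. It travels with the jaw. The point sinks as the pad is pressed.
- ledge (a point): Middle of the front face, at its top edge, of the jaw's thumb ledge: an upright rib behind the pad across the full 72 mm width, 11 mm thick, top 52 mm above the counter (10 mm above the raised pad). A fingertip resting on the pad can push against it. 19 mm behind the middle of the pad; travels with the jaw.
- stone_mid (a point): Centre of the clamped whetstone, 180 x 60 x 28 mm, brown below and pale grey above, 0.66 kg, loose on two rubber-topped rests of the holder; top face 54 mm above the counter. Long side along the rods.
- finishing_stone: Bystander: second, smaller grey stone lying on the counter, 150 x 50 x 22 mm. Origin at its underside.
- jug: Bystander: stainless steel jug, 84 mm across, 95 mm high, handle 30 mm out along its -x. Origin at its underside.
- saucer: Bystander: white ceramic saucer, 148 mm across, 21 mm high. Origin at its underside.
- brush: Bystander: scrubbing brush lying bristles down, white plastic handle, 218 mm long, 40 mm high at the bristle end, thinner towards the handle's tip. Origin at the counter below its middle, handle to its -x.
- spoons: Bystander: set of four pink measuring spoons on a ring, 135 mm long, 20 mm high. Origin at the ring end.
- kettle: Bystander: glass kettle with flip-up lid on a black power base, 165 mm across, 225 mm high. Origin at its underside.
Not all that is in view belongs to the job. What is shaped like the part that bears stone_mid but blue or turquoise is not meant.

How it is judged:
By the outcome, as a careful person would: the job done as asked, in the order asked, and still so for the second after the job is handed in, with the robot touching nothing.
It also fails if it takes over 34 s, if anything falls off the work surface, if the arm or the gripper's body presses on something with over 40 N, if the wrist force passes 120 N, or if a joint passes its speed limit or range.

### The arm

A 6-joint arm with a two-finger parallel gripper is mounted at the origin on the work surface. World frame = base frame: x ahead of the robot, y to its left, z up, the work surface at z = 0. Lengths are in m, angles in rad, forces in N, time in s.
With the tool pointing down it reaches from about 0.275 to 0.85 m from the base axis. Payload 5.2 kg.
Tool frame: the origin (TCP) lies at the very end of the fingers, on their centre line; the grasp point (between the pads) lies 19 mm behind it; z points along the fingers, x is the direction in which the jaws open and shut, and the axes are right-handed (so a half turn about z gives the same grasp; the last joint's range is limited). The gripper opens to 85 mm and grips with 20 to 120 N. Pads are 22 mm wide; open, the fingers measure 114 mm over their backs; the gripper's body (76 mm by 85 mm) begins 54 mm behind the grasp point. The pads swing forward as they close: fully open they stand 13 mm farther back than shut.
Start: joints at [1.11, 0.259, 1.535, -0, 1.348, -0.203], TCP at [0.14, 0.532, 0.231] pointing down, gripper open.
Joint ranges: [-3.14, 3.14], [-0.91, 2.08], [0.19, 2.58], [-1.22, 4.36], [0.22, 2.71], [-3.12, 3.12]. Speed limits (rad/s): [2.57, 2.57, 3.14, 3.14, 3.14, 3.14].

### API

Orientations are given as a unit quaternion [x, y, z, w].
In Python, from cell import * gives the robot as it stands.
- The arm moves only by the tool drive_tool, never from a script. Its argument "motion" is a list of rows, each a list of 3 entries, a list of its own where there are three numbers: the turn, a rotation vector about the tool's x, y, z in degrees, then the shift along the tool's x, y, z in mm, then the opening, from -1 (shut) to 1 (fully open). A call has 1 to 12 rows; each row is the pose to reach, as a shift and turn from the pose commanded when the call began, along the tool's axes at that moment; what a row does not reach only later rows make up. A row lasts 1/12 s, in which the tool goes at most 41.7 mm and 7.16 degrees, less where a joint would pass 70% of its speed; a pose out of reach is approached as far as the arm can. A call with a gripper value outside its range is refused whole. The fingers move at their own pace and stop on an object; "force" is the grip in N (left out, the last holds). Time passes only in rows, so rows that repeat a pose let the fingers close. It gives the time, the measured TCP pose, the force and the opening at its end, in the units of the state.
- state(): the state, without advancing time (a new reading comes with each control period).
- read_camera(name): name is "side" or "top" or "wrist"; returns the picture (384x512x3 uint8, red, green, blue); there is no depth.
- calibration(name): a dict with "K" (3x3 intrinsics, pixels), "k1" (the pictures are not rectified: a ray, as slopes to the right and down, at radius r is drawn at 1 + k1 r^2 times it, then the intrinsics apply), "xyz" and "orientation" of the camera in the world. Camera axes: x right, y down, z forward; pixel columns grow to the right and rows downward; lengths in m; the calibration is good to about 2 mm. A picture is of the moment at which its call begins: read the wrist's pose just before it. calibration takes no time and is no camera call; for the wrist camera it gives the pose at the moment of the call.
- sign_off(): hands the job in, once; it reports no verdict.
The state is a dict: "time_s": time; "q": joint angles; "dq": joint speeds; "tau": joint torques, N m; "eef_pos": TCP position; "eef_rot": TCP orientation; "force": force on the tool from outside, world axes, zero at the start; "moment": the same for the moment, N m; "opening": opening from 0.0 (shut) to 1.0 (fully open).
Only numpy, scipy, OpenCV 4.12 (cv2) and the standard library are available. Lean on these libraries where they do the work, as an engineer would, in place of code of your own. Each camera call takes 0.05 s, during which the arm holds its last target.

## Working session

There is one attempt and no reset: what is moved stays moved. The work goes in short steps, Python scripts to look and compute and a tool call to move; the robot and the scene stay as the last step left them, time stands still between calls to the robot, and variables do not carry over. Pictures are saved under pics/ and viewed, and the job is handed in when it is done.

Besides the shell and the picture viewer there is one more tool, called after "Request:" by a JSON object that holds its "api" and its "payload", one argument or row to a line. drive_tool: Moves the arm, as the interface text tells. Its arguments: {"type":"object","properties":{"motion":{"type":"array","items":{"type":"array"}},"force":{"type":"number"}},"required":["motion"]}

```bash
ls; mkdir -p pics; python3 - <<'E'
from cell import *
import cv2
print(state())
for n in ["side","top","wrist"]:
    c=calibration(n); print(n,c)
    im=read_camera(n); cv2.imwrite(f"pics/{n}0.png",cv2.cvtColor(im,cv2.COLOR_RGB2BGR))
E
```

```text
pics
{'time_s': 0.0, 'q': array([ 1.11022924e+00,  2.59368516e-01,  1.53603312e+00,  1.05875451e-05,
        1.34800485e+00, -2.02775817e-01]), 'dq': array([ 9.53952555e-05,  4.26623255e-04,  2.14266797e-04,  1.45454552e-03,
       -1.66054529e-03,  2.11464859e-03]), 'tau': array([ 7.20725639e-04, -4.46019888e+01, -2.90578687e+01, -4.89454142e-04,
        1.15388492e-02,  3.25794474e-05]), 'eef_pos': array([0.13995263, 0.53137592, 0.23048101]), 'eef_rot': array([ 7.92132145e-01,  6.10348951e-01, -8.17416171e-04,  3.92877972e-04]), 'force': array([ 0.23231201, -0.80515591, -0.10778178]), 'moment': array([-0.03388826,  0.07639064, -0.0401191 ]), 'opening': 0.9973633585321564}
side {'K': array([[385.45788792,   0.        , 257.63318494],
       [  0.        , 385.45788792, 189.24717552],
       [  0.        ,   0.        ,   1.        ]]), 'k1': -0.10486560737053544, 'xyz': array([ 0.02396484, -1.01973801,  1.16596249]), 'orientation': array([ 0.89623593, -0.22057036,  0.08869104, -0.37449136])}
top {'K': array([[426.74788388,   0.        , 251.50425214],
       [  0.        , 426.74788388, 192.38811877],
       [  0.        ,   0.        ,   1.        ]]), 'k1': -0.15737794221941456, 'xyz': array([ 0.36139078, -0.07735923,  1.5409533 ]), 'orientation': array([-0.69782207,  0.71403568, -0.03921726,  0.04073591])}
wrist {'K': array([[275.81813845,   0.        , 256.30044091],
       [  0.        , 275.81813845, 188.55657199],
       [  0.        ,   0.        ,   1.        ]]), 'k1': 0.002388692762012603, 'xyz': array([0.07173779, 0.5494792 , 0.37376449]), 'orientation': array([0.78418408, 0.60454176, 0.08448208, 0.11156778])}
```

View pics/top0.png

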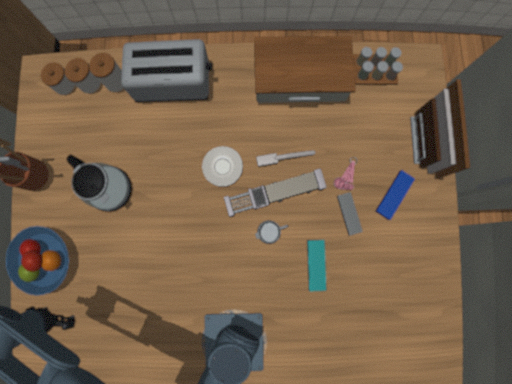

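View pics/side0.png

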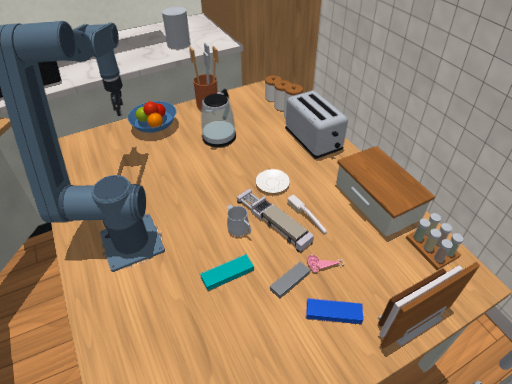

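View pics/wrist0.png

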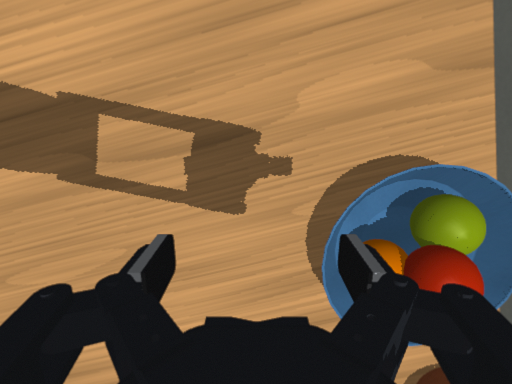

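The top view shows these candidates for the stone:
- holder with clamped stone at (278,190), with its end stop on the left at (230,205) and the sliding jaw at (260,197)
- loose grey finishing stone at (349,214)
- turquoise block at (317,265)
- blue block at (396,195)

The description fits the holder at (278,190). I'll check it in close crops.

```bash
cat > h.py <<'E'
import numpy as np, cv2
from scipy.spatial.transform import Rotation as R
from cell import *
def ray(c,u,v):
    K=c["K"]; d=np.array([(u-K[0,2])/K[0,0],(v-K[1,2])/K[1,1]]); s=d.copy()
    for _ in range(20): s=d/(1+c["k1"]*(s@s))
    return R.from_quat(c["orientation"]).apply([s[0],s[1],1.])
def atz(c,u,v,z):
    r=ray(c,u,v); return c["xyz"]+r*(z-c["xyz"][2])/r[2]
def proj(c,p):
    q=R.from_quat(c["orientation"]).inv().apply(np.asarray(p)-c["xyz"]); s=q[:2]/q[2]; s=s*(1+c["k1"]*(s@s))
    return np.array([c["K"][0,0]*s[0]+c["K"][0,2],c["K"][1,1]*s[1]+c["K"][1,2]])
def crop(src,x0,y0,w,h,k,out):
    im=cv2.imread(src)[y0:y0+h,x0:x0+w]; cv2.imwrite(out,cv2.resize(im,None,fx=k,fy=k,interpolation=cv2.INTER_CUBIC))
E
python3 - <<'E'
from h import *
crop("pics/top0.png",215,160,120,65,6,"pics/tc.png")
crop("pics/side0.png",220,180,110,80,7,"pics/sc.png")
E
```

```text
(no output)
```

View pics/tc.png

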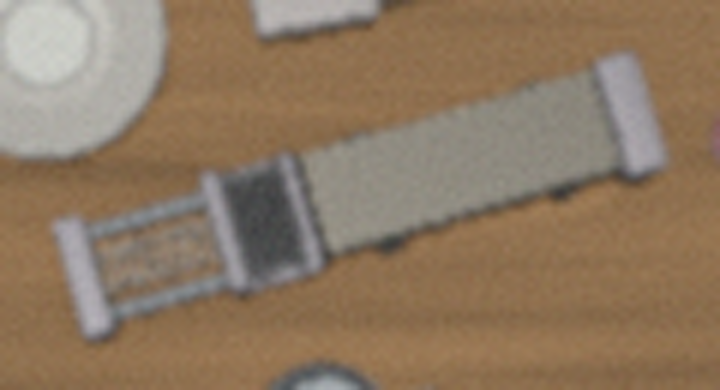

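View pics/sc.png

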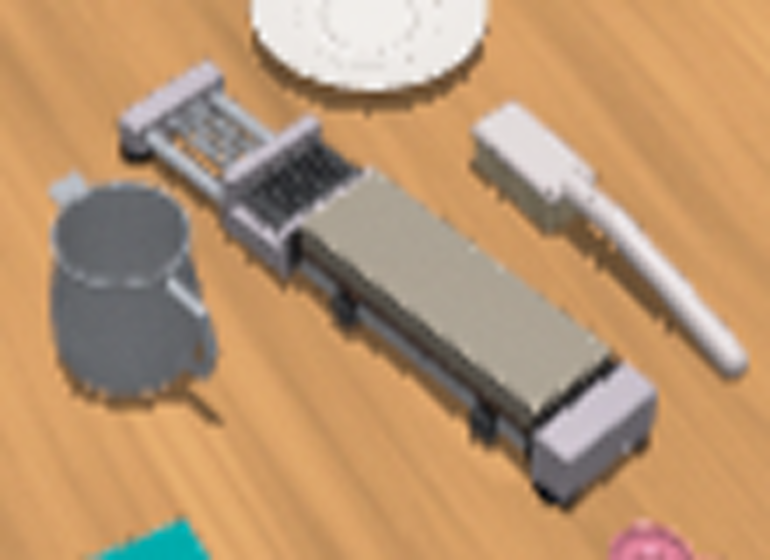

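```bash
python3 - <<'E'
from h import *
c=calibration("top")
def P(x,y,z): return atz(c,215+(x+.5)/6-.5,160+(y+.5)/6-.5,z)
fo=[P(637,53,.044),P(666,165,.044)]; es=[P(54,222,.03),P(92,338,.03)]
le=[P(203,176,.052),P(240,291,.052)]; st=[P(300,152,.054),P(592,70,.054),P(620,170,.054),P(330,252,.054)]
for n,a in zip(["fo","es","le","st"],[fo,es,le,st]): print(n,np.round(a,4).tolist(), np.round(np.mean(a,0),4), np.linalg.norm(a[0]-a[1]))
A=np.mean(fo,0)[:2];B=np.mean(es,0)[:2]; d=B-A; L=np.linalg.norm(d); d/=L; print(L,d,np.degrees(np.arctan2(d[1],d[0])))
o=B-d*.181; o2=A+d*.18; print(o,o2,"ledge back along",(np.mean(le,0)[:2]-o)@d,"stone",(np.mean(st,0)[:2]-o)@d)
o=(o+o2)/2
pz=o+d*.0595; print("origin",o,"approx pad",pz, np.hypot(*pz))
# side cam check
s=calibration("side")
n=np.array([-d[1],d[0]])
for nm,x,y,z in [("es",.181,.036,.03),("es",.181,-.036,.03),("led",.09,.036,.052),("led",.09,-.036,.052),("fj",-.18,.036,.044),("fj",-.18,-.036,.044)]:
    p=proj(s,[*(o+d*x+n*y),z]); print(nm,y,p,((p-[220,180])*7))
E
```

```text
fo [[0.6118, -0.325, 0.044], [0.5444, -0.3395, 0.044]] [ 0.5781 -0.3322  0.044 ] 0.06899649030442073
es [[0.5204, 0.0237, 0.03], [0.4509, 0.0023, 0.03]] [0.4856 0.013  0.03  ] 0.07263080602226689
le [[0.5431, -0.0655, 0.052], [0.4751, -0.0856, 0.052]] [ 0.5091 -0.0756  0.052 ] 0.07091414461238628
st [[0.5557, -0.1226, 0.054], [0.6005, -0.2962, 0.054], [0.5408, -0.3103, 0.054], [0.4965, -0.1386, 0.054]] [ 0.5484 -0.2169  0.054 ] 0.1792635940785732
0.3574405028591388 [-0.25863568  0.96597494] 104.98912384805989
[ 0.53245697 -0.16180715] [ 0.53153636 -0.15836877] ledge back along 0.08935324281327994 stone -0.05738446489878281
origin [ 0.53199667 -0.16008796] approx pad [ 0.51660784 -0.10261245] 0.526700085112241
es 0.036 [236.22420187 196.25144524] [113.5694131  113.76011665]
es -0.036 [249.30180441 187.90570113] [205.11263088  55.33990794]
led 0.036 [250.85484468 204.47412204] [215.98391278 171.31885427]
led -0.036 [264.14840055 195.60700466] [309.03880383 109.24903264]
fj 0.036 [300.77297062 246.10299887] [565.41079431 462.72099209]
fj -0.036 [314.07955468 235.40057214] [658.55688278 387.80400498]
```

Confirmed: the crop shows the stone pale on top and brown below. The dark pad is at about (265,222) in the crop, between the head and the ledge, with the end stop to the left. Measured lengths: 357 mm over the ends (362 given), ledge back at 89 mm (90 given). Now the hover pose.

```bash
cat >> h.py <<'E'
d=np.array([-0.25864,0.96597]); n=np.array([-d[1],d[0]]); o=np.array([0.5320,-0.1601])
def togo(p,yaw):  # p world target, yaw of tool x
    s=state(); r=R.from_quat(s["eef_rot"]); x=[np.cos(yaw),np.sin(yaw),0]; z=[0,0,-1]; y=np.cross(z,x)
    t=R.from_matrix(np.array([x,y,z]).T)
    print("t",s["time_s"],"pos",s["eef_pos"].round(4),"F",s["force"].round(2),"op",round(s["opening"],3),"turn deg",np.degrees((r.inv()*t).as_rotvec()).round(2),"shift mm",(r.inv().apply(np.asarray(p)-s["eef_pos"])*1000).round(1))
YAW=np.arctan2(d[1],d[0])-np.pi/2
E
python3 - <<'E'
from h import *
p=o+d*.062; togo([*p,.12],YAW)
E
```

```text
t 0.15 pos [0.14   0.5315 0.2307] F [-1.19 -0.52  0.84] op 1.001 turn deg [3.000e-02 8.000e-02 6.024e+01] shift mm [-514.8  524.6  111.2]
```

Request:
{"api": "drive_tool", "payload": {
  "motion": [
    [[0, 0, 60.2], [-515, 525, 60], -1],
    [[0, 0, 60.2], [-515, 525, 60], -1],
    [[0, 0, 60.2], [-515, 525, 60], -1],
    [[0, 0, 60.2], [-515, 525, 60], -1],
    [[0, 0, 60.2], [-515, 525, 60], -1],
    [[0, 0, 60.2], [-515, 525, 60], -1],
    [[0, 0, 60.2], [-515, 525, 60], -1],
    [[0, 0, 60.2], [-515, 525, 60], -1],
    [[0, 0, 60.2], [-515, 525, 60], -1],
    [[0, 0, 60.2], [-515, 525, 60], -1],
    [[0, 0, 60.2], [-515, 525, 60], -1],
    [[0, 0, 60.2], [-515, 525, 60], -1]
  ]
}}

```text
time_s: 1.15
eef_pos: [0.3957, 0.1017, 0.1906]
eef_rot: [0.991, 0.131, 0.0, -0.0]
force: [1.3, 0.1, 0.4]
opening: 0.003
```

```bash
python3 - <<'E'
from h import *
p=o+d*.062; togo([*p,.12],YAW)
E
```

```text
t 1.15 pos [0.3957 0.1017 0.1906] F [1.25 0.06 0.35] op 0.003 turn deg [-0.   -0.03  0.02] shift mm [ 63.8 226.2  70.6]
```

Request:
{"api": "drive_tool", "payload": {
  "motion": [
    [[0, 0, 0], [10, 38, 12], -1],
    [[0, 0, 0], [20, 76, 24], -1],
    [[0, 0, 0], [31, 113, 36], -1],
    [[0, 0, 0], [42, 150, 48], -1],
    [[0, 0, 0], [53, 187, 60], -1],
    [[0, 0, 0], [60, 212, 67], -1],
    [[0, 0, 0], [63, 222, 70], -1],
    [[0, 0, 0], [63, 222, 70], -1],
    [[0, 0, 0], [63, 222, 70], -1]
  ]
}}

```text
time_s: 1.9
eef_pos: [0.5129, -0.0938, 0.1203]
eef_rot: [0.991, 0.13, -0.001, -0.001]
force: [-0.3, 0.5, 0.4]
opening: 0.001
```

```bash
python3 - <<'E'
from h import *
p=o+d*.062; togo([*p,.12],YAW)
c=calibration("wrist")
im=read_camera("wrist"); cv2.imwrite("pics/w1.png",im[:,:,::-1])
for nm,x,y,z in [("es",.181,.036,.03),("es",.181,-.036,.03),("ledgeback",.09,.036,.052),("ledgeback",.09,-.036,.052),("ledgefront",.079,.036,.052),("ledgefront",.079,-.036,.052),("head",.03,.036,.044),("head",.03,-.036,.044)]: print(nm,y,proj(c,[*(o+d*x+n*y),z]).round(1))
E
```

```text
t 1.9 pos [ 0.5129 -0.0938  0.1203] F [-0.35  0.5   0.43] op 0.001 turn deg [-0.09  0.08 -0.02] shift mm [1.3 7.  0.3]
es 0.036 [211.9  52.8]
es -0.036 [305.3  52.7]
ledgeback 0.036 [212.7 174.3]
ledgeback -0.036 [304.2 174.3]
ledgefront 0.036 [213.3 187.7]
ledgefront -0.036 [303.6 187.8]
head 0.036 [217.1 239.1]
head -0.036 [299.4 239.2]
```

View pics/w1.png

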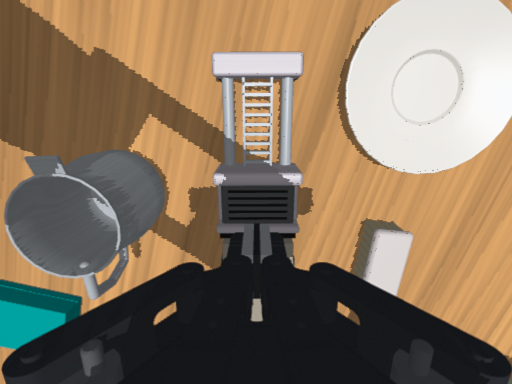

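```bash
python3 - <<'E'
from h import *
crop("pics/w1.png",200,40,120,225,2.6,"pics/a.png")
crop("pics/w1.png",205,150,110,95,7,"pics/wc.png")
E
```

```text
(no output)
```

View pics/wc.png

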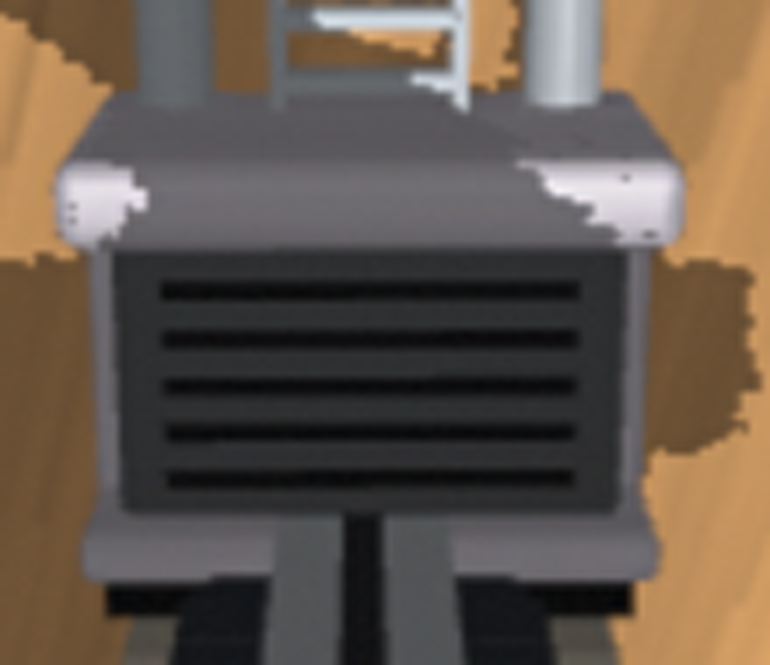

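The close crop shows the ledge at rows 173–185 (predicted 174–188) and its lateral centre at 258 (258.4 predicted), so the model is within 1–2 mm. Next I centre over the pad and descend to just above it.

Request:
{"api": "drive_tool", "payload": {
  "motion": [
    [[0, 0, 0], [1, 6, 15], -1],
    [[0, 0, 0], [1, 6, 35], -1],
    [[0, 0, 0], [1, 6, 55], -1],
    [[0, 0, 0], [1, 6, 67], -1],
    [[0, 0, 0], [1, 6, 74], -1],
    [[0, 0, 0], [1, 6, 74], -1],
    [[0, 0, 0], [1, 6, 74], -1]
  ]
}}

```text
time_s: 2.53
eef_pos: [0.5161, -0.0989, 0.0474]
eef_rot: [0.991, 0.131, 0.0, 0.0]
force: [-0.7, -0.3, 0.4]
opening: 0.0
```

```bash
python3 - <<'E'
from h import *
p=o+d*.063; togo([*p,.0365],YAW)
im=read_camera("wrist"); cv2.imwrite("pics/w2.png",im[:,:,::-1])
crop("pics/w2.png",156,120,200,150,4,"pics/w2c.png")
E
```

```text
t 2.5333 pos [ 0.5161 -0.0989  0.0474] F [-0.66 -0.34  0.43] op 0.0 turn deg [ 0.01 -0.02  0.12] shift mm [-0.5  0.2 10.9]
```

View pics/w2c.png

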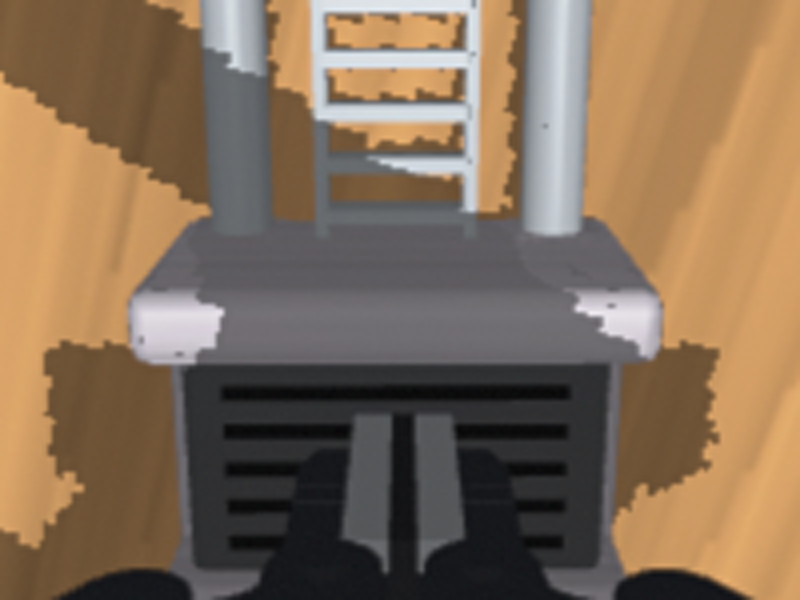

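The tip is centred over the pad: front edge at crop row 415, ledge at row 362, so about a 7 mm gap. The force reads about zero. Now I press slowly.

Request:
{"api": "drive_tool", "payload": {
  "motion": [
    [[0, 0, 0], [0, 0, 3], -1],
    [[0, 0, 0], [0, 0, 6], -1],
    [[0, 0, 0], [0, 0, 8], -1],
    [[0, 0, 0], [0, 0, 10], -1],
    [[0, 0, 0], [0, 0, 11], -1],
    [[0, 0, 0], [0, 0, 11], -1],
    [[0, 0, 0], [0, 0, 11], -1]
  ]
}}

```text
time_s: 3.17
eef_pos: [0.517, -0.1001, 0.0361]
eef_rot: [0.991, 0.131, 0.001, 0.0]
force: [2.1, 1.0, 4.3]
opening: 0.001
```

```bash
python3 - <<'E'
from h import *
p=o+d*.063; togo([*p,.036],YAW)
E
```

```text
t 3.1667 pos [ 0.517  -0.1001  0.0361] F [2.14 0.95 4.29] op 0.001 turn deg [ 0.05 -0.09  0.03] shift mm [-1.  -1.2  0.1]
```

Request:
{"api": "drive_tool", "payload": {
  "motion": [
    [[0, 0, 0], [0, 0, 0.5], -1],
    [[0, 0, 0], [0, -2, 0.5], -1],
    [[0, 0, 0], [0, -4, 0.5], -1],
    [[0, 0, 0], [0, -6, 0.5], -1],
    [[0, 0, 0], [0, -9, 0.5], -1],
    [[0, 0, 0], [0, -12, 0.5], -1],
    [[0, 0, 0], [0, -15, 0.5], -1],
    [[0, 0, 0], [0, -18, 0.5], -1],
    [[0, 0, 0], [0, -18, 0.5], -1]
  ]
}}

```text
time_s: 3.92
eef_pos: [0.5124, -0.083, 0.036]
eef_rot: [0.991, 0.131, 0.001, 0.001]
force: [0.7, -1.0, 7.1]
opening: 0.003
```

```bash
python3 - <<'E'
from h import *
p=o+d*.135; togo([*p,.036],YAW)
s=state(); print("F along d",s["force"][:2]@d)
c=calibration("wrist")
im=read_camera("wrist"); cv2.imwrite("pics/w3.png",im[:,:,::-1])
crop("pics/w3.png",156,20,200,200,3,"pics/w3c.png")
E
```

```text
t 3.9167 pos [ 0.5124 -0.083   0.036 ] F [ 0.72 -1.05  7.1 ] op 0.003 turn deg [ 0.11 -0.1   0.05] shift mm [ -0.9 -55.5  -0.1]
F along d -1.1981263987766688
```

View pics/w3c.png

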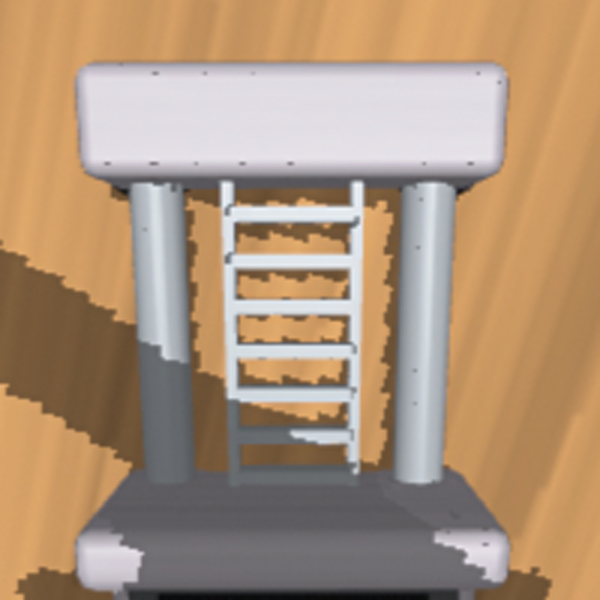

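```bash
cat >> h.py <<'E'
def jaw(c,u,v): # ledge back top edge pixel
    print("ledge back local", ((atz(c,u,v,.052)[:2]-o)@d).round(4))
def loc(c,u,v,z): print("local",((atz(c,u,v,z)[:2]-o)@d).round(4))
E
python3 - <<'E'
from h import *
c=calibration("wrist")
for v in (527,): loc(c,256,20+v/3,.052)
loc(c,256,20+62/3,.030); loc(c,256,20+178/3,.030)
E
```

```text
local 0.1097
local 0.1818
local 0.1642
```

The pad is down (z 0.036, 7 N) and the jaw is travelling: the ledge back is at 110 mm, from 90. Continuing.

Request:
{"api": "drive_tool", "payload": {
  "motion": [
    [[0, 0, 0], [0, -4, 0], -1],
    [[0, 0, 0], [0, -8, 0], -1],
    [[0, 0, 0], [0, -13, 0], -1],
    [[0, 0, 0], [0, -18, 0], -1],
    [[0, 0, 0], [0, -23, 0], -1],
    [[0, 0, 0], [0, -28, 0], -1],
    [[0, 0, 0], [0, -33, 0], -1],
    [[0, 0, 0], [0, -38, 0], -1],
    [[0, 0, 0], [0, -42, 0], -1],
    [[0, 0, 0], [0, -46, 0], -1],
    [[0, 0, 0], [0, -48, 0], -1],
    [[0, 0, 0], [0, -48, 0], -1]
  ]
}}

```text
time_s: 4.97
eef_pos: [0.4998, -0.0366, 0.036]
eef_rot: [0.991, 0.131, 0.001, 0.001]
force: [0.3, 0.1, 8.4]
opening: -0.001
```

```bash
python3 - <<'E'
from h import *
p=o+d*.135; togo([*p,.036],YAW)
s=state(); print("F along d",s["force"][:2]@d)
c=calibration("wrist")
im=read_camera("wrist"); cv2.imwrite("pics/w4.png",im[:,:,::-1])
crop("pics/w4.png",156,100,200,150,4,"pics/w4c.png")
E
```

```text
t 4.9667 pos [ 0.4998 -0.0366  0.036 ] F [0.29 0.11 8.43] op -0.001 turn deg [ 0.09 -0.09  0.06] shift mm [-0.9 -7.3 -0. ]
F along d 0.028478560730129162
```

View pics/w4c.png

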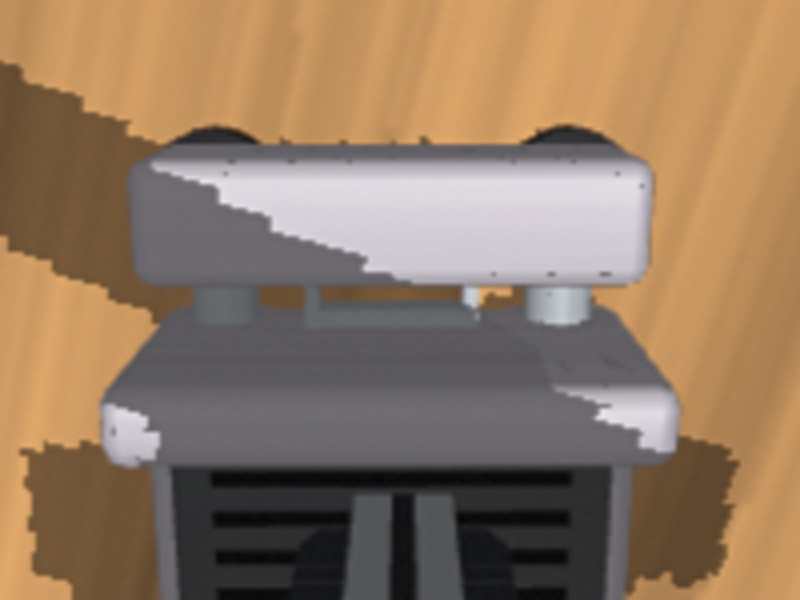

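Only about 5 mm is left between jaw and end stop, and the tip is about 4 mm short of the ledge. I push on until the ledge is pressed home.

Request:
{"api": "drive_tool", "payload": {
  "motion": [
    [[0, 0, 0], [0, -2, 0], -1],
    [[0, 0, 0], [0, -4, 0], -1],
    [[0, 0, 0], [0, -6, 0], -1],
    [[0, 0, 0], [0, -8, 0], -1],
    [[0, 0, 0], [0, -9, 0], -1],
    [[0, 0, 0], [0, -9, 0], -1]
  ]
}}

```text
time_s: 5.52
eef_pos: [0.4979, -0.0288, 0.036]
eef_rot: [0.991, 0.131, 0.001, 0.001]
force: [0.5, -3.9, 5.8]
opening: -0.002
```

```bash
python3 - <<'E'
from h import *
p=o+d*.135; togo([*p,.036],YAW)
s=state(); print("F along d",s["force"][:2]@d)
im=read_camera("wrist"); cv2.imwrite("pics/w5.png",im[:,:,::-1])
crop("pics/w5.png",156,100,200,150,4,"pics/w5c.png")
E
```

```text
t 5.5167 pos [ 0.4979 -0.0288  0.036 ] F [ 0.46 -3.9   5.84] op -0.002 turn deg [ 0.17 -0.11  0.07] shift mm [-1.   0.6 -0. ]
F along d -3.886835989848893
```

View pics/w5c.png

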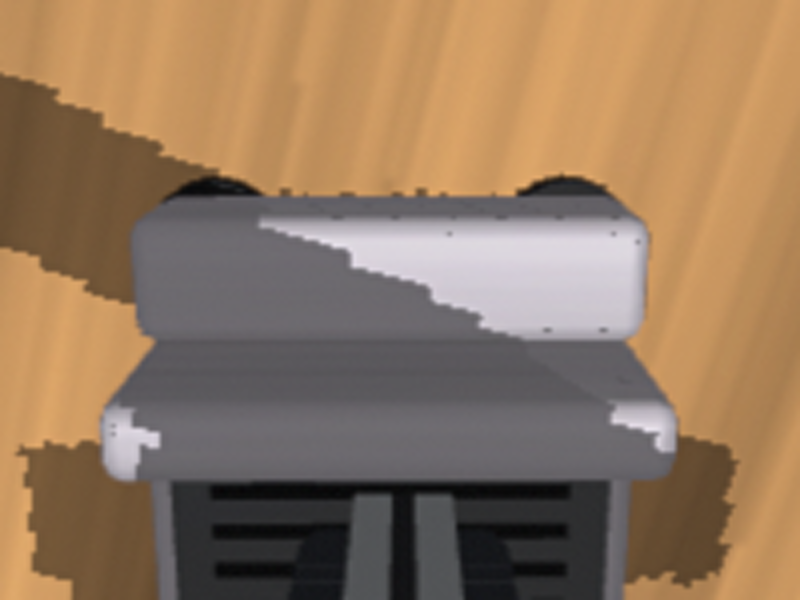

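Request:
{"api": "drive_tool", "payload": {
  "motion": [
    [[0, 0, 0], [0, -1, 0], -1],
    [[0, 0, 0], [0, -2, 0], -1],
    [[0, 0, 0], [0, -3, 0], -1],
    [[0, 0, 0], [0, -3, 0], -1]
  ]
}}

```text
time_s: 5.9
eef_pos: [0.4973, -0.0261, 0.036]
eef_rot: [0.991, 0.131, 0.001, 0.001]
force: [0.9, -5.0, 6.4]
opening: -0.0
```

```bash
python3 - <<'E'
from h import *
p=o+d*.135; togo([*p,.036],YAW)
s=state(); print("F along d",s["force"][:2]@d)
im=read_camera("wrist"); cv2.imwrite("pics/w6.png",im[:,:,::-1])
crop("pics/w6.png",156,100,200,150,4,"pics/w6c.png")
E
```

```text
t 5.9 pos [ 0.4973 -0.0261  0.036 ] F [ 0.87 -4.98  6.4 ] op -0.0 turn deg [ 0.19 -0.12  0.07] shift mm [-1.2  3.4  0. ]
F along d -5.033679545413873
```

View pics/w6c.png

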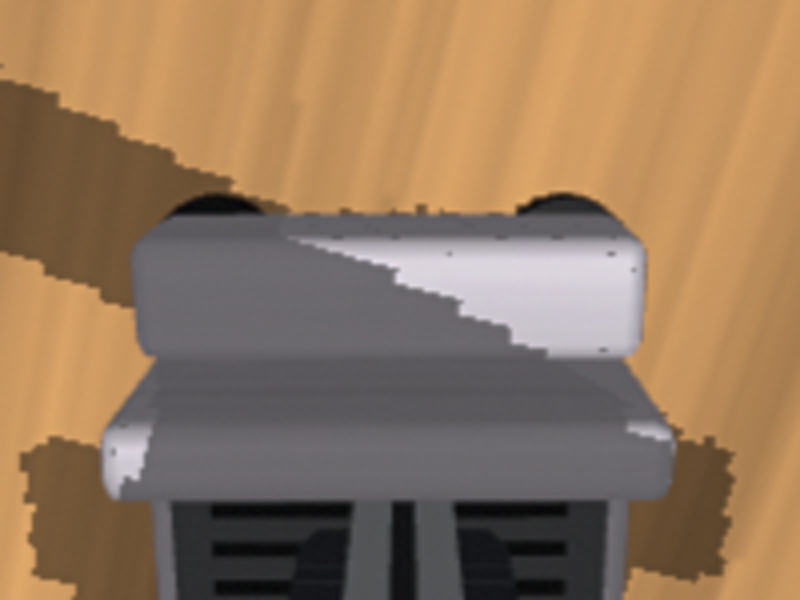

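Request:
{"api": "drive_tool", "payload": {
  "motion": [
    [[0, 0, 0], [0, -1, 0], -1],
    [[0, 0, 0], [0, -2, 0], -1],
    [[0, 0, 0], [0, -2.5, 0], -1],
    [[0, 0, 0], [0, -2.5, 0], -1]
  ]
}}

```text
time_s: 6.28
eef_pos: [0.4967, -0.0237, 0.036]
eef_rot: [0.991, 0.131, 0.001, 0.001]
force: [0.8, -4.1, 5.9]
opening: -0.001
```

```bash
python3 - <<'E'
from h import *
p=o+d*.135; togo([*p,.036],YAW)
s=state(); print("F along d",s["force"][:2]@d)
E
```

```text
t 6.2833 pos [ 0.4967 -0.0237  0.036 ] F [ 0.79 -4.14  5.89] op -0.001 turn deg [ 0.19 -0.13  0.06] shift mm [-1.2  5.9  0. ]
F along d -4.207235271327178
```

Request:
{"api": "drive_tool", "payload": {
  "motion": [
    [[0, 0, 0], [0, -1, 0], -1],
    [[0, 0, 0], [0, -2, 0], -1],
    [[0, 0, 0], [0, -3, 0], -1],
    [[0, 0, 0], [0, -3, 0], -1]
  ]
}}

```text
time_s: 6.62
eef_pos: [0.4966, -0.023, 0.036]
eef_rot: [0.991, 0.131, 0.002, 0.003]
force: [1.6, -13.9, 3.1]
opening: -0.0
```

```bash
python3 - <<'E'
from h import *
p=o+d*.135; togo([*p,.036],YAW)
s=state(); print("F along d",s["force"][:2]@d)
im=read_camera("wrist"); cv2.imwrite("pics/w7.png",im[:,:,::-1])
crop("pics/w7.png",156,100,200,150,4,"pics/w7c.png")
E
```

```text
t 6.6167 pos [ 0.4966 -0.023   0.036 ] F [  1.57 -13.9    3.05] op -0.0 turn deg [ 0.39 -0.13  0.12] shift mm [-1.3  6.6  0.1]
F along d -13.829752315044244
```

View pics/w7c.png

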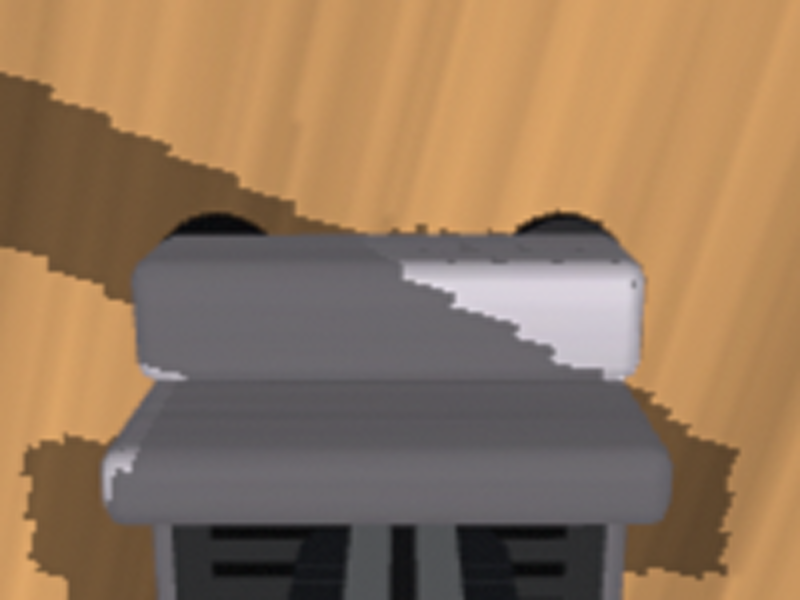

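The jaw is home: no visible gap, and 14 N at the ledge with no more travel. Now I lift straight up, still leaning lightly on the ledge so friction can't drag the jaw back.

Request:
{"api": "drive_tool", "payload": {
  "motion": [
    [[0, 0, 0], [0, 0.8, 0], -1],
    [[0, 0, 0], [0, 0.8, -3], -1],
    [[0, 0, 0], [0, 0.8, -6], -1],
    [[0, 0, 0], [0, 0.8, -10], -1],
    [[0, 0, 0], [0, 0.8, -16], -1],
    [[0, 0, 0], [0, 0.8, -30], -1],
    [[0, 0, 0], [0, 0.8, -55], -1],
    [[0, 0, 0], [0, 0.8, -85], -1],
    [[0, 0, 0], [0, 0.8, -110], -1],
    [[0, 0, 0], [0, 0.8, -120], -1],
    [[0, 0, 0], [0, 0.8, -120], -1]
  ]
}}

```text
time_s: 7.58
eef_pos: [0.4959, -0.0205, 0.1571]
eef_rot: [0.991, 0.131, 0.002, 0.001]
force: [0.4, -0.4, -0.5]
opening: -0.002
```

```bash
python3 - <<'E'
from h import *
p=o+d*.135; togo([*p,.036],YAW)
for n in ["wrist","top","side"]:
    im=read_camera(n); cv2.imwrite(f"pics/{n}9.png",im[:,:,::-1])
crop("pics/wrist9.png",176,90,160,150,4,"pics/w9c.png")
crop("pics/side9.png",220,180,110,80,7,"pics/s9c.png")
E
```

```text
t 7.5833 pos [ 0.4959 -0.0205  0.1571] F [ 0.42 -0.41 -0.53] op -0.002 turn deg [ 0.14 -0.2   0.04] shift mm [ -1.7   8.8 121.2]
```

View pics/w9c.png

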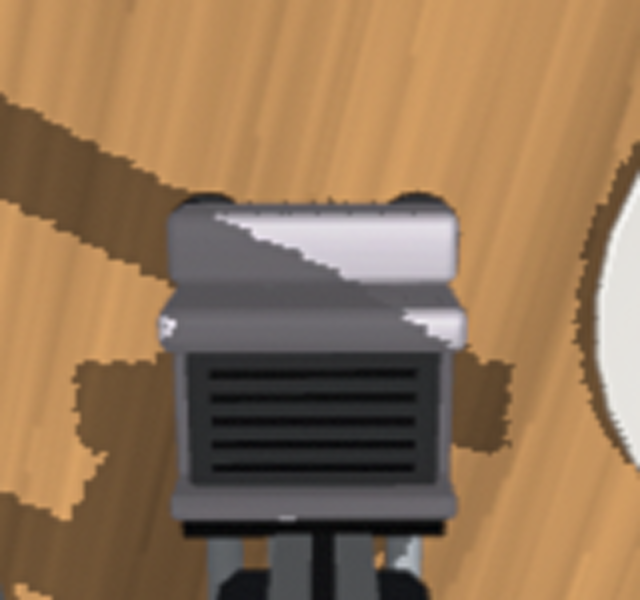

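View pics/s9c.png

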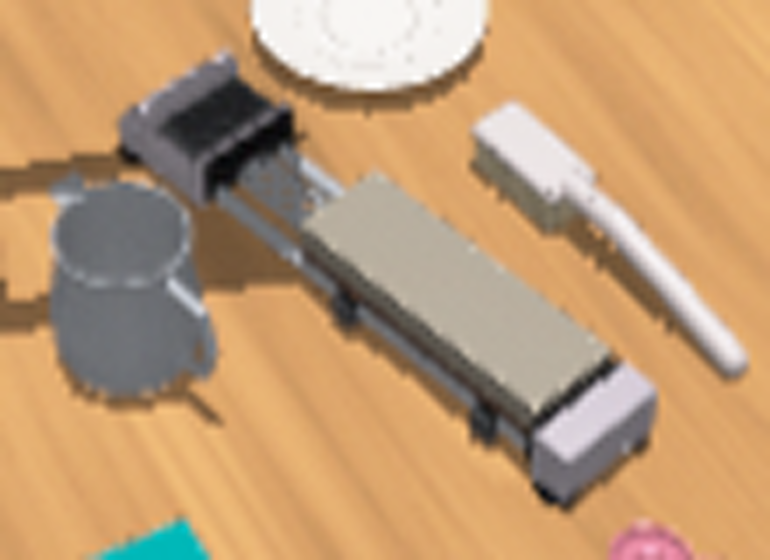

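View pics/top9.png

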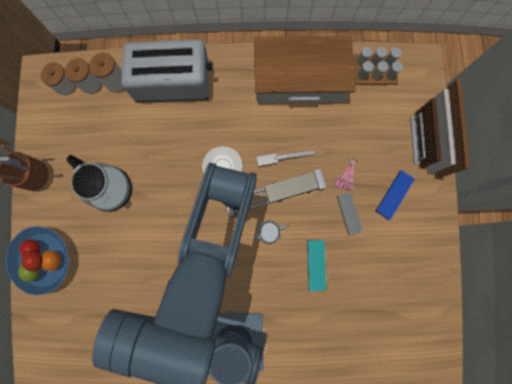

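The wrist crop shows the ledge back at row 308 against the end stop with no gap, and the pad raised and nearly level with the head. In the side crop the stone's corners are where they were, (300,232) and (535,415), and the bystanders look unmoved. The tool is clear of everything.

```bash
python3 -c "
from cell import *
print(sign_off())"
```

```text
the job is handed in; nothing more can be done
None
```

The jaw is fully home against the end stop, and I handed the job in at about 7.7 s of the 34 s allowed. With the fingers shut, I pressed the thumb pad down to its stop (tip at 36 mm, about 6–8 N). Keeping it down, I pushed the jaw back until it stopped, then lifted straight up.

- **Jaw home:** the push against the ledge rose to about 14 N with no more travel. The last wrist and side pictures show no gap to the end stop.
- **Pad and hand:** the pad looks raised again in the wrist picture. That is judged by eye, not measured. The tool was about 157 mm above the counter and its force reading was within noise of zero.
- **Stone and the rest:** the stone is at the same pixels as before in the side view, and the other items look unmoved. In the top view the arm hides the jaw, so I did not check it from above.

No check failed. My holder position was 1–2 mm off in the wrist view and about 1 pixel (about 3 mm) off in the side view, which made no difference to the push.

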